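# Slide the adapter plate out to its line over the bed end and hold it down

### The arm

A 6-joint arm with a two-finger parallel gripper is mounted at the origin on the work surface. World frame = base frame: x ahead of the robot, y to its left, z up, the work surface at z = 0. Lengths are in m, angles in degrees, forces in N, time in s.
With the tool pointing down it reaches from about 0.4 to 0.825 m from the base axis. Payload 7 kg.
Tool frame: the origin (TCP) lies at the very end of the fingers, on their centre line; the grasp point (between the pads) lies 19 mm behind it (r.hold_point_z is the distance from the TCP to the grasp point, in m); z points along the fingers, y is the line along which they close (so a half turn about z gives the same grasp; the last joint's range is limited). The gripper opens to 88 mm and grips with 3 to 60 N. Pads are 19 mm wide; open, the fingers measure 130 mm over their backs; the gripper's body (78 mm by 193 mm) begins 47 mm behind the grasp point.
Start: joints at [-59.696, 20.546, 0.682, 0, -70.136, -16.507], TCP at [0.161, -0.656, 0.227] pointing down, gripper open.
Joint ranges: [-176.03, 176.03], [-82.01, 121.73], [-58.28, 71.71], [-173.87, 95.51], [-174.79, -0.11], [-173.66, 173.66]. Speed limits (degrees/s): [136.94, 136.94, 172.46, 180, 180, 180].

### API

Orientations are given as [roll, pitch, yaw] about the fixed x, y, z axes, in that order (R = Rz(yaw) Ry(pitch) Rx(roll)).
In Python, from plant import telemetry, vision, workorder, r gives the robot as it stands.
- The arm moves only by the tool move_arm, never from a script. Its argument "plan" is a list of rows, each a list of 7 numbers: the opening, from -1 (shut) to 1 (fully open), so that 0 is half open, then the shift along the world's x, y, z in m, then the turn, a rotation vector about the world's x, y, z in degrees. In form: [[fingers, dx, dy, dz, ax, ay, az], ...]. A call has 1 to 20 rows; each row shifts and turns the commanded pose from where the row before left it; what a row does not reach is not made up. A row lasts 1/8 s, in which the tool goes at most 62.5 mm and 10.7 degrees, less where a joint would pass 70% of its speed; a pose out of reach is approached as far as the arm can. A call is refused whole if a number of a shift passes 0.0625 or a number of a turn 10.7, either way. A call with a gripper value outside its range is refused whole. The fingers move at their own pace and stop on an object; "force" is the grip in N (left out, the last holds). Time passes only in rows, so rows that do not move let the fingers close. It gives the time, the measured TCP pose, the force, the opening and the grip force at its end, in the units of the state.
- telemetry.get_state(): the state, without advancing time (a new reading comes with each control period).
- vision.capture(name): name is "scene" or "top"; returns a dict with "img" (384x512x3 uint8, red, green, blue), "depth" (384x512 float32, m along the optical axis (not along the pixel's ray), 0 where there is no reading), "intrinsics" (3x3 intrinsics, pixels), "R" (3x3) and "t" (3): a world point X has camera coordinates R X + t. Camera axes: x right, y down, z forward; pixel columns grow to the right and rows downward; lengths in m; the calibration is good to about 2 mm. A picture is of the moment at which its call begins.
- workorder.close_job(): hands the job in; it is judged then, once.
The state is a dict: "time_s": time; "joints": joint angles; "qd": joint speeds; "joint_torque": joint torques, N m; "tcp_pos": TCP position; "eef_rot": TCP orientation; "contact_force": force on the tool from outside, world axes, zero at the start; "moment": the same for the moment, N m; "gripper_width": finger opening in m; "gripper_force": force on a finger pad.
Only numpy, scipy, OpenCV 4.12 (cv2) and the standard library are available. Lean on these libraries where they do the work, as an engineer would, in place of code of your own. Each camera call takes 0.05 s, during which the arm holds its last target. There are 200 camera calls.

### The job

Slide the aluminium adapter plate straight out along the T-slot bed, over the bed's outer end, until the line scribed across the plate lies on the bed's end edge and is square with it, so that I can put the flange screws in from underneath. Keep it flat on the bed all the way: with its ring that far out it tips over as soon as it is not held, so finish while still holding its rear down, standing still. Leave the other things on the bench where they are.

Things in the scene. Friction and masses are not known exactly. Their poses are not given: they have to be found in the camera images.
- bed_edge (a point): Middle of the top edge of the clamping bed's outer end. The bed: a fixed black oiled steel block, 230 long, 150 wide, top 80 mm above the work surface, with two lengthwise T-slots, on a foot 200 wide and 14 high. x points level out of the bed along its length (the way to slide), y along the end edge, z up. The bed reaches 230 mm from here to -x and 75 mm to each side.
- plate: Loose flat aluminium plate 240 long (x), 110 wide (y), 8 mm thick, about 0.9 kg, lying on the oily bed (slides easily), partly over its end. Origin: centre of the underside; x points to its outer end (the way to slide), z up. On it at x = 60 mm a steel ring 84 across, 12 high, round a 50 mm bore; bow handle at the rear. It balances at about x = 18 mm: once that passes the bed's edge it tips.
- plate_handle (a point): Centre of the bow handle's crossbar, at x = -90, y = 0, z = 42 mm in the plate's frame, with the plate's axes. The bar runs across the plate (along y), 90 long, 12 thick, 12 mm high, its top 40 mm above the plate's top face; 66 mm are free between the legs at its ends. It can be pinched from above with the fingers closing along the plate's x.
- plate_line (a point): Middle of the scribed line: thin and dark, straight across the plate's top face and down its sides, at x = -30, y = 0, z = 8 mm in the plate's frame (150 mm from the outer end, 60 mm outward of the handle), with the plate's axes.
- tin: Bystander: round open steel tin of bolts, 64 mm across, 62 mm high (bolts stand out to 72 mm), standing upright on the work surface beside the bed. Origin at the centre of its underside.
- fitting: Bystander: black steel hose fitting with a brass collar, 34 mm across at the foot, 52 mm high, standing upright on the work surface beside the bed. Origin at the centre of its underside.
- spanner: Bystander: small steel combination spanner, 155 mm long, lying flat on the work surface. Origin at the middle of its shank's underside.
- driver: Bystander: screwdriver, orange handle, 190 mm long, 26 mm thick, lying on the work surface. Origin at the middle of its length, underside.

How it is judged:
By the outcome, as a careful person would: the job done as asked, in the order asked, and still so for the second after the job is handed in, while the arm keeps its last pose, push and grip.
It also fails if it takes over 42 s, if anything falls off the work surface, if the arm or the gripper's body presses on something with over 40 N, if the wrist force passes 120 N, or if a joint passes its speed limit or range.

## Working session

There is one attempt and no reset: what is moved stays moved. The work goes in short steps, Python scripts to look and compute and a tool call to move; the robot and the scene stay as the last step left them, time stands still between calls to the robot, and variables do not carry over. Pictures are saved under pics/ and viewed, at most 10 in all, crops included, and the job is handed in when it is done.

Besides the shell and the picture viewer there is one more tool, called after "Call:" as name([rows], argument=value, ...), one row to a line, values as JSON. move_arm: Moves the arm, as the interface text tells. Its arguments: {"type":"object","properties":{"plan":{"type":"array"},"force":{"type":"number"}},"required":["plan"]}

```bash
ls; mkdir -p pics
cat > h.py <<'E'
import numpy as np, cv2
from plant import telemetry, vision, workorder, r
def px2w(c,u,v,z=None):
    K,R,t=c["intrinsics"],c["R"],c["t"]
    d=np.linalg.inv(K)@[u,v,1]
    o=-R.T@t; w=R.T@d
    if z is None:
        s=c["depth"][int(round(v)),int(round(u))]
    else: s=(z-o[2])/w[2]
    return o+s*w
def w2px(c,X):
    p=c["K"] if "K" in c else c["intrinsics"]
    q=p@(c["R"]@np.array(X)+c["t"]); return q[:2]/q[2]
E
python3 - <<'E'
from h import *
for n in("scene","top"):
    c=vision.capture(n); np.savez(n+"0.npz",**{k:c[k] for k in("img","depth","intrinsics","R","t")})
    cv2.imwrite(f"pics/{n}0.png",cv2.resize(c["img"][:,:,::-1],(800,600),interpolation=cv2.INTER_CUBIC))
    print(n,-c["R"].T@c["t"],c["R"][2])
s=telemetry.get_state();print(s)
E
```

```text
pics
scene [1.24691271 0.4534153  0.83562804] [-0.62042004 -0.40154038 -0.67367967]
top [0.45864123 0.00496729 1.43288109] [ 0.07242148  0.01599574 -0.99724584]
{'time_s': 0.1, 'joints': array([-5.96977103e+01,  2.05859062e+01,  6.41030538e-01, -1.77753485e-02,
       -7.01352209e+01, -1.65069288e+01]), 'qd': array([-0.04614587, -0.07588596,  0.17921586,  0.08310202,  0.09601792,
        0.0282355 ]), 'joint_torque': array([-1.82199481e-03, -5.84165061e+01,  2.93750829e+01,  7.01551750e+00,
        1.01748412e-02, -5.50478660e-05]), 'tcp_pos': array([ 0.16083775, -0.65512853,  0.22574758]), 'eef_rot': array([ 1.79918456e+02, -6.73764287e-03, -1.66210686e+02]), 'contact_force': array([-0.74549874,  0.17819921, -0.556543  ]), 'moment': array([-0.01963452,  0.03304881, -0.02851433]), 'gripper_force': 0.0, 'gripper_width': 0.08762531589620753}
```

View pics/scene0.png

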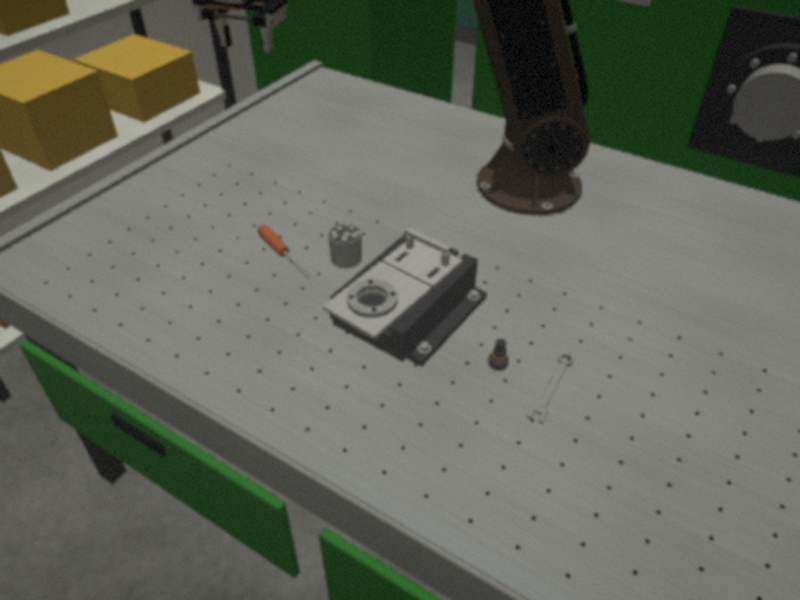

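View pics/top0.png

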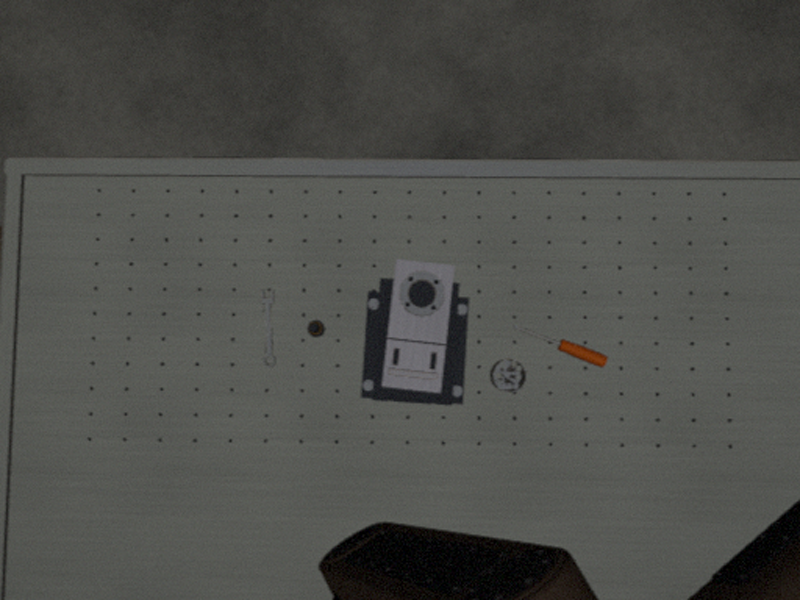

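Scene: plate on the bed with ring to lower left (372,297), line at about (410,275) and handle at rear (430,245). Top: ring at (421,293), line at y≈340, handle around (413,370), sliding is image-up (world +x). Enlarging both.

Run:
```python
import numpy as np,cv2
t=np.load("top0.npz");s=np.load("scene0.npz")
def crop(c,u0,v0,w,h,k): 
    a=cv2.resize(c["img"][v0:v0+h,u0:u0+w,::-1],None,fx=k,fy=k,interpolation=cv2.INTER_CUBIC); return cv2.convertScaleAbs(a,alpha=1.8,beta=10)
cv2.imwrite("pics/top1.png",crop(t,222,158,84,104,5.7))
cv2.imwrite("pics/scene1.png",crop(s,200,140,120,95,6))
```

```text
(no output)
```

View pics/top1.png

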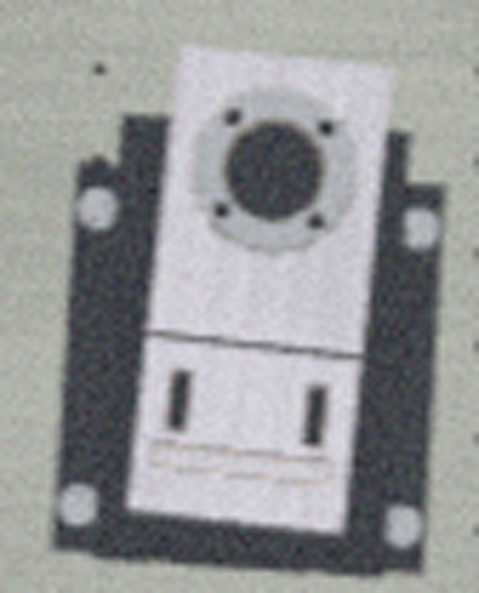

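View pics/scene1.png

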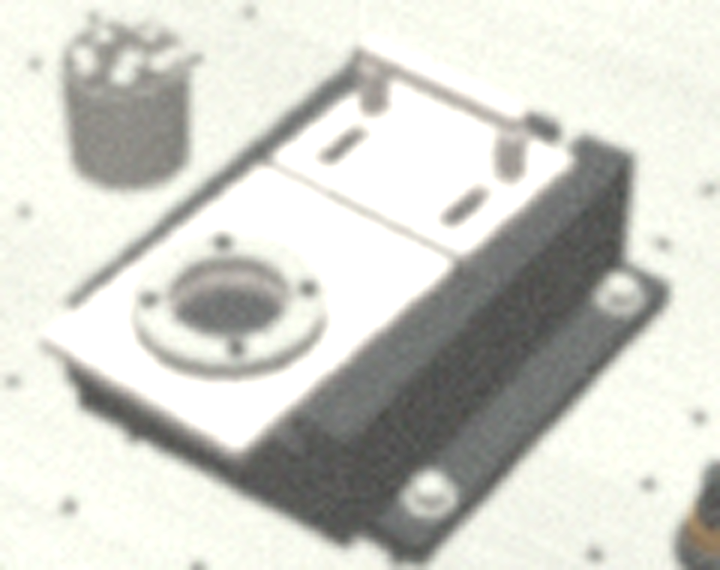

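Top crop: plate corners (178,45),(393,68),(345,533),(127,510); line (147,332)–(362,356); bar corners (152,440),(333,458),(330,483),(150,465); bed end edge (123,115)–(410,133); the bed's rear is near (95,558)–(383,576). The scene crop agrees.

Run:
```python
from h import *
c=dict(np.load("top0.npz")); s=dict(np.load("scene0.npz"))
T=lambda x,y,z:px2w(c,222+(x+.5)/5.7-.5,158+(y+.5)/5.7-.5,z)
S=lambda x,y,z:px2w(s,200+(x+.5)/6-.5,140+(y+.5)/6-.5,z)
np.set_printoptions(precision=4,suppress=True)
def rep(n,A,B): d=A-B;print(n,"A",A[:2],"B",B[:2],"mid",(A+B)[:2]/2,"len",np.hypot(*d[:2]),"ang(A-B)",np.degrees(np.arctan2(d[1],d[0])))
P=[T(178,45,.088),T(393,68,.088),T(345,533,.088),T(127,510,.088)]
print("center",sum(P)/4)
rep("left",P[0],P[3]);rep("right",P[1],P[2]);rep("front",P[0],P[1]);rep("rear",P[3],P[2])
rep("line",T(147,332,.088),T(362,356,.088))
b=[T(152,440,.128),T(333,458,.128),T(330,483,.128),T(150,465,.128)]
print("bar c",sum(b)/4);rep("bar",b[0],b[1])
rep("bedend",T(123,115,.08),T(410,133,.08))
rep("bedrear",T(95,558,.08),T(383,576,.08))
rep("bedL",T(123,115,.08),T(95,558,.08))
rep("Sline",S(458,262,.088),S(272,160,.088))
rep("Sfront",S(238,450,.088),S(42,343,.088))
print("Sbedcorner right front",S(345,445,.08), "right rear top",S(632,155,.08),"left front",S(68,300,.08))
for u,v in((150,300),(250,300),(240,460),(250,200),(140,115),(400,132),(110,350)):
    print(u,v,T(u,v,None))
```

```text
center [ 0.5263 -0.0183  0.088 ]
left A [0.6511 0.0251] B [0.4124 0.049 ] mid [0.5318 0.0371] len 0.23990627105853787 ang(A-B) -5.715791347028649
right A [ 0.6399 -0.0856] B [ 0.4018 -0.0619] mid [ 0.5209 -0.0737] len 0.2392875918683968 ang(A-B) -5.6850535526265356
front A [0.6511 0.0251] B [ 0.6399 -0.0856] mid [ 0.6455 -0.0302] len 0.11129624087074196 ang(A-B) 84.22672859188822
rear A [0.4124 0.049 ] B [ 0.4018 -0.0619] mid [ 0.4071 -0.0064] len 0.11142571057142592 ang(A-B) 84.54494260634972
line A [0.5031 0.0397] B [ 0.4918 -0.0702] mid [ 0.4974 -0.0152] len 0.1104893123815067 ang(A-B) 84.10946206048749
bar c [ 0.4382 -0.0085  0.128 ]
bar A [0.4484 0.0357] B [ 0.4403 -0.0538] mid [ 0.4443 -0.0091] len 0.08988480874399368 ang(A-B) 84.85140454667717
bedend A [0.6156 0.0534] B [ 0.6073 -0.095 ] mid [ 0.6114 -0.0208] len 0.14864736509435242 ang(A-B) 86.79438117991526
bedrear A [0.3876 0.0654] B [ 0.3799 -0.0817] mid [ 0.3837 -0.0082] len 0.14737713856896895 ang(A-B) 86.99911441113895
bedL A [0.6156 0.0534] B [0.3876 0.0654] mid [0.5016 0.0594] len 0.22831992439654958 ang(A-B) -3.013572950174469
Sline A [0.5049 0.0412] B [ 0.49   -0.0666] mid [ 0.4975 -0.0127] len 0.10877154498618907 ang(A-B) 82.14120363312036
Sfront A [0.6519 0.0248] B [ 0.6443 -0.0807] mid [ 0.6481 -0.0279] len 0.10574219955177347 ang(A-B) 85.88372659543445
Sbedcorner right front [0.6195 0.0556 0.08  ] right rear top [0.3889 0.0665 0.08  ] left front [ 0.61   -0.0935  0.08  ]
150 300 [0.5198 0.0385 0.0812]
250 300 [ 0.52   -0.0129  0.0852]
240 460 [ 0.4389 -0.0079  0.1264]
250 200 [ 0.572  -0.0126  0.0795]
140 115 [0.6159 0.0447 0.0773]
400 132 [ 0.6081 -0.0901  0.0764]
110 350 [0.4941 0.0591 0.0754]
```

Call:
move_arm([
  [1, 0.033, 0.038, 0, 0, 0, 4.7],
  [1, 0.033, 0.038, 0, 0, 0, 4.7],
  [1, 0.033, 0.038, 0, 0, 0, 4.7],
  [1, 0.033, 0.038, 0, 0, 0, 4.7],
  [1, 0.033, 0.038, 0, 0, 0, 4.7],
  [1, 0.033, 0.038, 0, 0, 0, 4.7],
  [1, 0.033, 0.038, 0, 0, 0, 4.7],
  [1, 0.033, 0.038, 0, 0, 0, 4.7],
  [1, 0.002, 0.049, 0, 0, 0, 4.7],
  [1, 0.002, 0.049, 0, 0, 0, 4.7],
  [1, 0.002, 0.049, 0, 0, 0, 4.7],
  [1, 0.002, 0.049, 0, 0, 0, 4.7],
  [1, 0.002, 0.049, 0, 0, 0, 4.7],
  [1, 0.002, 0.049, 0, 0, 0, 4.7],
  [1, 0.002, 0.049, 0, 0, 0, 4.7],
  [1, 0, 0, 0, 0, 0, 0],
  [1, 0, 0, 0, 0, 0, 0],
], force=40)

```text
time_s: 2.22
tcp_pos: [0.4387, -0.0085, 0.2263]
eef_rot: [180.0, -0.0, -95.7]
contact_force: [1.6, 0.3, 0.1]
gripper_width: 0.0877
gripper_force: 0.0
```

Call:
move_arm([
  [0.3, 0, 0, -0.025, 0, 0, 0],
  [0, 0, 0, -0.025, 0, 0, 0],
  [0, 0, 0, -0.025, 0, 0, 0],
  [0, 0, 0, -0.02, 0, 0, 0],
  [0, 0, 0, -0.018, 0, 0, 0],
  [0, 0, 0, -0.01, 0, 0, 0],
  [0, 0, 0, 0, 0, 0, 0],
  [0, 0, 0, 0, 0, 0, 0],
])

```text
time_s: 3.22
tcp_pos: [0.4394, -0.0087, 0.1041]
eef_rot: [-180.0, 0.0, -95.7]
contact_force: [0.3, 0.1, 0.3]
gripper_width: 0.0439
gripper_force: 0.0
```

Run:
```python
from h import *
c=vision.capture("scene"); print(c["img"].shape)
cv2.imwrite("pics/scene2.png",cv2.convertScaleAbs(cv2.resize(c["img"][100:250,190:330,::-1],None,fx=4,fy=4,interpolation=cv2.INTER_CUBIC),alpha=1.5,beta=10))
```

```text
(384, 512, 3)
```

View pics/scene2.png

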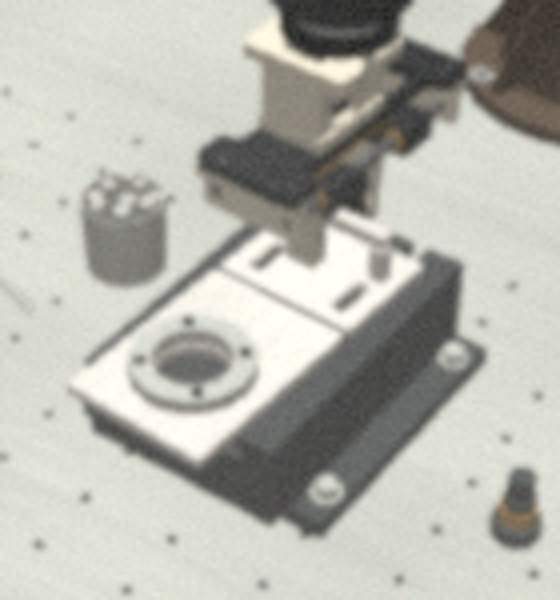

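The fingers straddle the bar mid-length (front finger at (310,245), bar end leg at (380,255)), nothing displaced. Closing.

Call:
move_arm([
  [-1, 0, 0, 0, 0, 0, 0],
  [-1, 0, 0, 0, 0, 0, 0],
  [-1, 0, 0, 0, 0, 0, 0],
  [-1, 0, 0, 0, 0, 0, 0],
  [-1, 0, 0, 0, 0, 0, 0],
  [-1, 0, 0, 0, 0, 0, 0],
], force=45)

```text
time_s: 4.03
tcp_pos: [0.4385, -0.0086, 0.1035]
eef_rot: [180.0, -0.0, -95.7]
contact_force: [-3.0, 1.3, 2.7]
gripper_width: 0.0118
gripper_force: 45.0
```

Call:
move_arm([
  [-1, 0, 0, -0.001, 0, 0, 0],
  [-1, 0.004, -0.0003, 0, 0, 0, 0.25],
  [-1, 0.007, -0.0006, 0, 0, 0, 0.25],
  [-1, 0.007, -0.0006, 0, 0, 0, 0.25],
  [-1, 0.007, -0.0006, 0, 0, 0, 0.25],
  [-1, 0.007, -0.0006, 0, 0, 0, 0.25],
  [-1, 0.007, -0.0006, 0, 0, 0, 0.25],
  [-1, 0.007, -0.0006, 0, 0, 0, 0.25],
  [-1, 0.004, -0.0003, 0, 0, 0, 0.25],
  [-1, 0, 0, 0, 0, 0, 0],
  [-1, 0, 0, 0, 0, 0, 0],
])

```text
time_s: 5.4
tcp_pos: [0.4899, -0.0129, 0.1035]
eef_rot: [-179.9, -0.0, -93.7]
contact_force: [-2.8, -2.1, 8.1]
gripper_width: 0.0112
gripper_force: 45.0
```

Call:
move_arm([
  [-1, 0.004, -0.0003, -0.0005, 0, 0, 0.1],
  [-1, 0.007, -0.0006, -0.0005, 0, 0, 0.1],
  [-1, 0.007, -0.0006, 0, 0, 0, 0.1],
  [-1, 0.007, -0.0006, 0, 0, 0, 0.1],
  [-1, 0.007, -0.0006, 0, 0, 0, 0.1],
  [-1, 0.007, -0.0006, 0, 0, 0, 0.1],
  [-1, 0.007, -0.0006, 0, 0, 0, 0],
  [-1, 0.004, -0.0003, 0, 0, 0, 0],
  [-1, 0, 0, 0, 0, 0, 0],
  [-1, 0, 0, 0, 0, 0, 0],
])

```text
time_s: 6.65
tcp_pos: [0.5403, -0.0171, 0.1034]
eef_rot: [-179.8, -0.0, -93.0]
contact_force: [-3.8, -0.2, 15.2]
gripper_width: 0.0117
gripper_force: 45.0
```

Run:
```python
from h import *
def crop(c,u0,v0,w,h,k): 
    a=cv2.resize(c["img"][v0:v0+h,u0:u0+w,::-1],None,fx=k,fy=k,interpolation=cv2.INTER_CUBIC); return cv2.convertScaleAbs(a,alpha=1.6,beta=10)
for n,b in(("top",(222,130,100,75,8)),("scene",(180,140,133,100,6))):
    c=vision.capture(n); np.savez(n+"3.npz",**{k:c[k] for k in("img","depth","intrinsics","R","t")})
    cv2.imwrite(f"pics/{n}3.png",crop(c,*b))
s=telemetry.get_state(); print(s["moment"],s["contact_force"])
```

```text
[-0.29753959  1.72311979  0.02384562] [-4.3886966  -0.24484879 14.85291037]
```

View pics/top3.png

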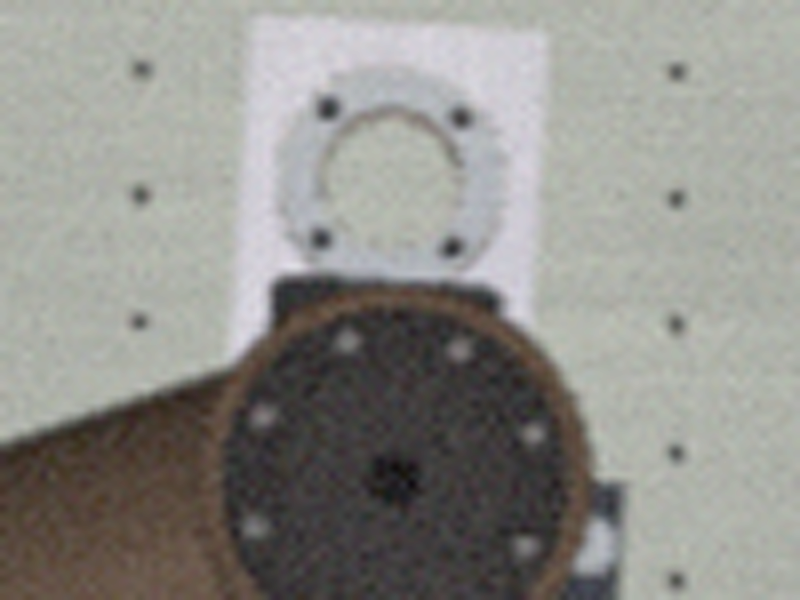

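View pics/scene3.png

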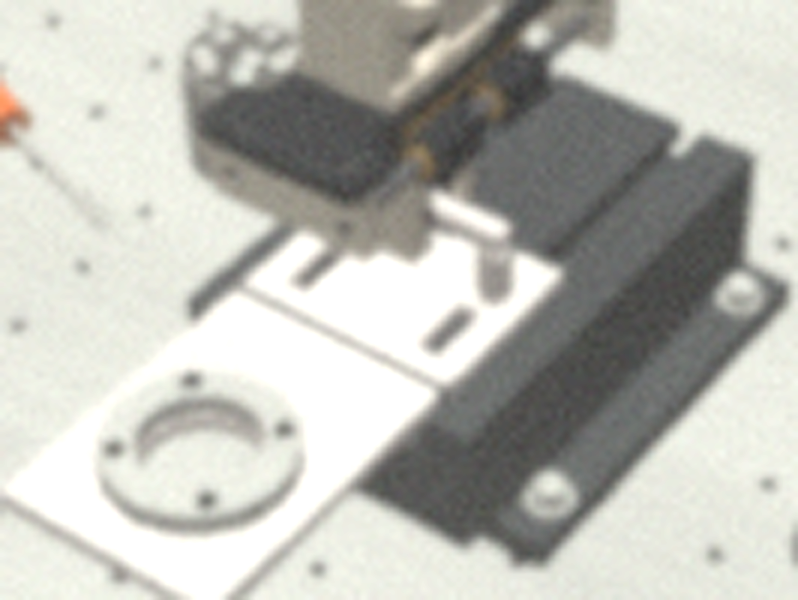

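Top: plate edges left (252,15)–(232,350), right (548,30)–(535,325), front end (252,15)–(548,32). Scene: plate flat, line (243,288)–(440,388), bed end corners about (192,303) and (465,438); line is still inboard of the edge.

Run:
```python
from h import *
c=dict(np.load("top3.npz")); s=dict(np.load("scene3.npz"))
T=lambda x,y,z:px2w(c,222+(x+.5)/8-.5,130+(y+.5)/8-.5,z)
S=lambda x,y,z:px2w(s,180+(x+.5)/6-.5,140+(y+.5)/6-.5,z)
np.set_printoptions(precision=4,suppress=True)
def rep(n,A,B): d=A-B;print(n,"A",A[:2],"B",B[:2],"mid",(A+B)[:2]/2,"len",np.hypot(*d[:2]),"ang",np.degrees(np.arctan2(d[1],d[0])))
rep("front",T(252,15,.088),T(548,32,.088));rep("L",T(252,15,.088),T(232,350,.088));rep("R",T(548,32,.088),T(535,325,.088))
rep("Sline",S(440,388,.088),S(243,288,.088));rep("Sedge",S(465,438,.08),S(192,303,.08))
# heights of plate top by depth
for p in((265,200),(535,200),(400,20),(250,250),(530,300)): print(T(*p,None))
```

```text
front A [0.7525 0.0253] B [ 0.7467 -0.0839] mid [ 0.7496 -0.0293] len 0.10934784554259572 ang 86.9819121498883
L A [0.7525 0.0253] B [0.6279 0.0316] mid [0.6902 0.0284] len 0.12471660434849322 ang -2.8778258669731933
R A [ 0.7467 -0.0839] B [ 0.6379 -0.0794] mid [ 0.6923 -0.0817] len 0.10890728063723347 ang -2.342858819832987
Sline A [0.6038 0.0332] B [ 0.5977 -0.0723] mid [ 0.6008 -0.0195] len 0.10573303502018981 ang 86.69005672094916
Sedge A [0.6161 0.0534] B [ 0.6106 -0.0909] mid [ 0.6134 -0.0187] len 0.14438000080228586 ang 87.8111887094881
[0.6832 0.0199 0.0901]
[ 0.6843 -0.0794  0.0872]
[ 0.7696 -0.0315  0.002 ]
[0.6659 0.0254 0.082 ]
[ 0.6472 -0.0776  0.0873]
```

Call:
move_arm([
  [-1, 0.003, -0.0002, -0.0003, 0, 0, 0],
  [-1, 0.004, -0.0002, 0, 0, 0, 0],
  [-1, 0.003, -0.0002, 0, 0, 0, 0],
  [-1, 0.0015, 0, 0, 0, 0, 0],
  [-1, 0, 0, 0, 0, 0, 0],
  [-1, 0, 0, 0, 0, 0, 0],
  [-1, 0, 0, 0, 0, 0, 0],
  [-1, 0, 0, 0, 0, 0, 0],
])

```text
time_s: 7.75
tcp_pos: [0.5513, -0.0178, 0.1034]
eef_rot: [-179.9, -0.0, -93.0]
contact_force: [-7.7, -0.5, 19.0]
gripper_width: 0.0117
gripper_force: 45.0
```

Run:
```python
from h import *
n=12
L=[vision.capture("scene") for _ in range(n)]
c=dict(L[0]); c["img"]=np.mean([x["img"].astype(float) for x in L],0).clip(0,255).astype(np.uint8)
np.savez("scene4.npz",**{k:c[k] for k in("img","depth","intrinsics","R","t")})
a=cv2.resize(c["img"][170:225,195:270,::-1],None,fx=10,fy=10,interpolation=cv2.INTER_CUBIC)
cv2.imwrite("pics/scene4.png",cv2.convertScaleAbs(a,alpha=1.5,beta=10))
s=telemetry.get_state(); print(s["tcp_pos"],s["eef_rot"],s["contact_force"])
```

```text
[ 0.55136853 -0.01781866  0.10342989] [-1.79866218e+02 -2.95186071e-02 -9.30464196e+01] [-6.85549432  0.15547933 18.77719924]
```

View pics/scene4.png

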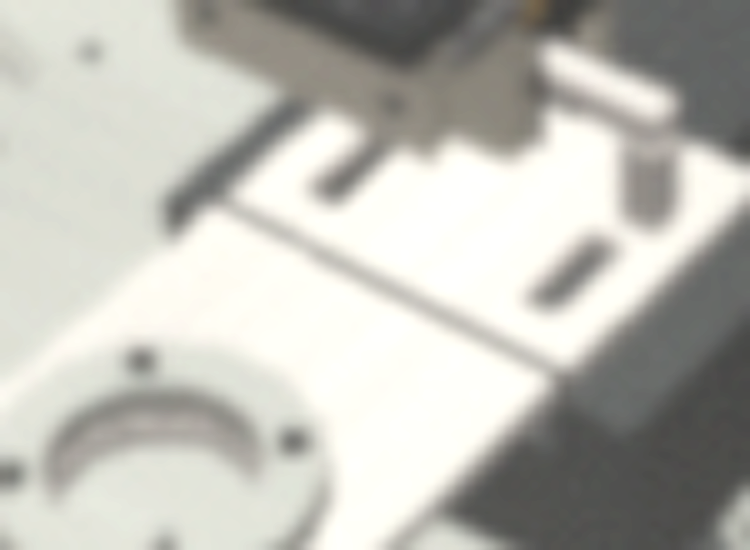

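Line runs (228,203)–(565,378); bed end corners at about (168,206) and (620,437): nearly coincident now.

Run:
```python
from h import *
s=dict(np.load("scene4.npz"))
S=lambda x,y,z:px2w(s,195+(x+.5)/10-.5,170+(y+.5)/10-.5,z)
np.set_printoptions(precision=4,suppress=True)
a=np.radians(-3.1); e=np.array([np.cos(a),np.sin(a)]); n=np.array([-e[1],e[0]])
for nm,p,z in(("lineL",(228,203),.088),("lineR",(565,378),.088),("edgeL",(168,206),.08),("edgeR",(620,437),.08),("edgeR2",(572,405),.08)):
    X=S(*p,z)[:2]; print(nm,X,"out",X@e,"lat",X@n)
# sub-pixel line fit: dark minimum along rows, v-profile per column
g=cv2.cvtColor(s["img"],cv2.COLOR_RGB2GRAY).astype(float)
pts=[]
for u in range(221,249):
    v0=170+20.3-.5+.05+((u-195+.5)*10-228)*(175/337)/10
    vs=np.arange(int(v0)-3,int(v0)+5); col=g[vs,u]; w=np.clip(np.median(col)-col-3,0,None)
    if w.sum()>0: pts.append((u,(w*vs).sum()/w.sum()))
W=np.array([px2w(s,u,v,.088)[:2] for u,v in pts]); f=np.polyfit(W@n,W@e,1)
print("line fit out at lat .012:",np.polyval(f,.012),"tilt deg rel bed",np.degrees(np.arctan(-f[0])),"rms",np.std(W@e-np.polyval(f,W@n)))
# bed edge near right: gradient along bed-top strip, walking outward at several laterals
for lat in(.072,.075,.078,.081):
    o=np.arange(.585,.64,.0005); P=np.array([w2px(s,[*(x*e+lat*n),.08]) for x in o]).astype(np.float32)
    val=cv2.remap(g.astype(np.float32),P[:,:1],P[:,1:],cv2.INTER_LINEAR)[:,0]
    d=np.gradient(cv2.GaussianBlur(val[:,None],(1,9),0)[:,0]); i=d.argmin(); print(lat,"edge out",o[i],"vals",val[::10].round())
```

```text
lineL [ 0.6086 -0.0731] out 0.6116586880644042 lat -0.0400822735597104
lineR [0.6155 0.0353] out 0.6127113109894378 lat 0.06854965834736529
edgeL [ 0.6111 -0.0912] out 0.6151835273060201 lat -0.0580500869808255
edgeR [0.6188 0.0535] out 0.614975633309588 lat 0.08691507071244675
edgeR2 [0.6158 0.0375] out 0.6128846142932329 lat 0.07075480605223589
line fit out at lat .012: 0.6124779301566541 tilt deg rel bed -0.14249877506043102 rms 0.0003728110360609747
0.072 edge out 0.6129999999999969 vals [65. 65. 66. 65. 66. 63. 53. 52. 59. 56. 50. 50.]
0.075 edge out 0.6139999999999968 vals [65. 64. 65. 65. 63. 62. 52. 48. 52. 53. 49. 49.]
0.078 edge out 0.6134999999999968 vals [65. 64. 65. 64. 64. 62. 52. 47. 48. 49. 49. 49.]
0.081 edge out 0.6134999999999968 vals [64. 65. 65. 63. 64. 63. 53. 48. 47. 47. 48. 48.]
```

Call:
move_arm([
  [-1, 0.0006, 0, 0, 0, 0, 0],
  [-1, 0.0006, 0, 0, 0, 0, 0],
  [-1, 0, 0, 0, 0, 0, 0],
  [-1, 0, 0, 0, 0, 0, 0],
  [-1, 0, 0, 0, 0, 0, 0],
  [-1, 0, 0, 0, 0, 0, 0],
])

```text
time_s: 9.1
tcp_pos: [0.5523, -0.0178, 0.1034]
eef_rot: [-179.9, -0.0, -93.0]
contact_force: [-7.6, -0.4, 19.2]
gripper_width: 0.0118
gripper_force: 45.0
```

Run:
```python
from h import *
L=[vision.capture("scene") for _ in range(12)]
s=dict(L[0]); g=np.mean([cv2.cvtColor(x["img"],cv2.COLOR_RGB2GRAY).astype(np.float32) for x in L],0)
a=np.radians(-3.1); e=np.array([np.cos(a),np.sin(a)]); n=np.array([-e[1],e[0]])
o=np.arange(.60,.63,.00025)
def prof(lat,z):
    P=np.array([w2px(s,[*(x*e+lat*n),z]) for x in o],np.float32)
    return cv2.GaussianBlur(cv2.remap(g,P[:,:1],P[:,1:],cv2.INTER_LINEAR),(1,9),0)[:,0]
lat=np.arange(-.035,.062,.004); out=[o[prof(l,.088).argmin()] for l in lat]
f=np.polyfit(lat,out,1); print("line",np.polyval(f,.012),"tilt",-np.degrees(f[0]))
print("edge",np.mean([o[np.gradient(prof(l,.08)).argmin()] for l in np.arange(.074,.085,.001)]))
t=telemetry.get_state(); print(t["tcp_pos"],t["eef_rot"],t["contact_force"],t["gripper_width"],t["time_s"],abs(t["qd"]).max())
```

```text
line 0.6131916826923062 tilt -0.47654662768122175
edge 0.6132708333333319
[ 0.55234192 -0.01782692  0.10345226] [-1.79887134e+02 -3.17141170e-02 -9.30495641e+01] [-8.06490056  0.09854146 19.64617495] 0.011531570099708198 9.7 0.08738770803719348
```

Run:
```python
from h import *
a=np.radians(-3.1); e=np.array([np.cos(a),np.sin(a)]); n=np.array([-e[1],e[0]])
def cap(nm):
    L=[vision.capture(nm) for _ in range(10)]
    return dict(L[0]),np.mean([cv2.cvtColor(x["img"],cv2.COLOR_RGB2GRAY).astype(np.float32) for x in L],0)
def fit(nm,c,g,z,outs,lc,w=.008):
    l=np.arange(lc-w,lc+w,.00025); r_=[]
    for o in outs:
        P=np.array([w2px(c,[*(o*e+x*n),z]) for x in l],np.float32)
        p=cv2.GaussianBlur(cv2.remap(g,P[:,:1],P[:,1:],cv2.INTER_LINEAR),(1,9),0)[:,0]
        r_.append(l[abs(np.gradient(p)).argmax()])
    r_=np.array(r_); f=np.polyfit(outs,r_,1); k=abs(r_-np.polyval(f,outs))<.0015; f=np.polyfit(outs[k],r_[k],1)
    print(nm,"yaw",round(-3.1+np.degrees(f[0]),2),"at",round(np.polyval(f,outs.mean()),4),"rms",np.std(r_[k]-np.polyval(f,outs[k])).round(5),k.sum(),len(k))
s,gs=cap("scene"); t,gt=cap("top")
fit("scene bed +y",s,gs,.08,np.arange(.42,.605,.004),.0876)
fit("scene plate +y",s,gs,.088,np.arange(.54,.605,.004),.0676)
fit("scene plate -y out",s,gs,.088,np.arange(.625,.75,.004),-.043)
fit("top plate +y",t,gt,.088,np.arange(.65,.75,.004),.0676)
fit("top plate -y",t,gt,.088,np.arange(.65,.75,.004),-.043)
t0=dict(np.load("top0.npz"));g0=cv2.cvtColor(t0["img"],cv2.COLOR_RGB2GRAY).astype(np.float32)
fit("top0 plate +y",t0,g0,.088,np.arange(.45,.60,.004),.066,.012)
print(telemetry.get_state()["time_s"])
```

```text
scene bed +y yaw -3.45 at 0.0887 rms 0.00062 45 47
scene plate +y yaw -3.91 at 0.0682 rms 0.00055 17 17
scene plate -y out yaw -3.04 at -0.0427 rms 0.00046 26 32
top plate +y yaw -4.28 at 0.0661 rms 0.00068 25 25
top plate -y yaw -3.99 at -0.0433 rms 0.00078 18 25
top0 plate +y yaw -5.65 at 0.0666 rms 0.00068 35 38
10.7
```

Run:
```python
from h import *
a=np.radians(-3.1); e=np.array([np.cos(a),np.sin(a)]); n=np.array([-e[1],e[0]])
L=[vision.capture("top") for _ in range(20)]
t=dict(L[0]); gt=np.mean([x["img"].astype(np.float32).mean(2) for x in L],0)
t0=dict(np.load("top0.npz"));g0=t0["img"].astype(np.float32).mean(2)
def fit(nm,c,g,z,along,ac,w=.010,front=False):
    """half-level crossing across an edge"""
    q=np.arange(ac-w,ac+w,.00025); R=[]
    for s in along:
        P=np.array([w2px(c,[*((x*e+s*n) if front else (s*e+x*n)),z]) for x in q],np.float32)
        p=cv2.remap(g,P[:,:1],P[:,1:],cv2.INTER_CUBIC)[:,0]; lo,hi=p[:12].mean(),p[-12:].mean()
        R.append(q[np.argmin(abs(np.cumsum(p-hi)*0+np.arange(len(p))-len(p)*((p-hi)/(lo-hi)).mean()))])
    R=np.array(R); k=np.ones(len(R),bool)
    for _ in range(4): f=np.polyfit(along[k],R[k],1); d=abs(R-np.polyval(f,along)); k=d<max(.0008,2*np.median(d))
    print(nm,"yaw",round(-3.1+np.degrees(f[0])*(-1 if front else 1),2),"at",round(np.polyval(f,along.mean()),4),"rms",np.std((R-np.polyval(f,along))[k]).round(5),k.sum(),len(k))
o=np.arange(.66,.75,.002)
fit("now +y",t,gt,.088,o,.0665);fit("now -y",t,gt,.088,o,-.0433)
fit("now front",t,gt,.088,np.arange(-.035,.058,.002),.7625,front=True)
fit("t0 plate +y",t0,g0,.088,np.arange(.45,.59,.002),.0666);fit("t0 plate -y",t0,g0,.088,np.arange(.45,.59,.002),-.044)
fit("t0 front",t0,g0,.088,np.arange(-.035,.058,.002),.647,front=True)
fit("t0 rear",t0,g0,.088,np.arange(-.03,.06,.002),.4075,front=True)
# foot sides, z=.014, 200 wide; visible outside the bed
fit("t0 foot +y",t0,g0,.014,np.arange(.40,.58,.002),.112,.008);fit("t0 foot -y",t0,g0,.014,np.arange(.40,.58,.002),-.088,.008)
```

```text
now +y yaw -3.55 at 0.0662 rms 0.00028 45 45
now -y yaw -2.89 at -0.0435 rms 0.00036 41 45
now front yaw -3.08 at 0.7626 rms 0.00025 47 47
t0 plate +y yaw -6.31 at 0.0666 rms 0.00039 64 70
t0 plate -y yaw -6.43 at -0.0447 rms 0.00032 63 70
t0 front yaw -6.57 at 0.6463 rms 0.00044 35 47
t0 rear yaw -6.08 at 0.4065 rms 0.00028 44 45
t0 foot +y yaw -3.21 at 0.1126 rms 0.00031 66 90
t0 foot -y yaw -3.23 at -0.0864 rms 0.00029 71 90
```

```bash
python3 -c "
from plant import workorder,telemetry
s=telemetry.get_state();print(s['time_s'],s['contact_force'],s['tcp_pos']);print(workorder.close_job())"
```

```text
11.7 [-7.78196934  0.53225742 19.14978721] [ 0.552312   -0.01783943  0.10344697]
the job is handed in; nothing more can be done
None
```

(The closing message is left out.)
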